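Trim the studio balance

TASK

A fired clay leaf is being weighed on the studio balance. Take hold of the black cross grip of the sprung trim lever at its front and bring the beam to balance with the lever alone, so that the pointer stands on the centre mark and keeps standing there for eight seconds without swinging off. Do not touch the pans or dishes, do not let the beam knock against its stops, leave everything else on the table in its place, and finish while still holding the lever so that the pointer stays on the mark.

Things in the scene. Friction and masses are not known exactly. Their poses are not given: they have to be found in the camera images.
- balance: Two-pan studio balance, fixed: grey cast base 150 x 360 mm with a central tower, 420 mm wide over the pans, highest point 280 mm. Origin under the base's centre, on the table; x axis from its front (trim lever, towards the robot) to its back (pointer, white scale plate), y to its left pan, z up. The rod of the lever passes 40 mm in front of the pans.
- beam (a joint): Tilt of the beam with its pointer, rad: 0 = level, pointer on the centre mark; positive = left pan up, pointer leaning to the balance's right (-y). Stops at -0.2 and +0.2; starts at rest on -0.2. Inertia of beam, pans and dishes about the pivot 0.040 kg m2 (nominal), damping only 0.006 N m s/rad. The pans stay level by their linkage.
- trim (a joint): Wind of the trim spring, rad: angle of the trim lever relative to the beam (lever leaning to the balance's right, -y, is positive; lever's own lean from upright = trim + beam). A spiral spring pulls it to 0, its rest at the start: torque on the beam = 0.06 N m/rad x trim, so holding the lever further right raises the left pan. Balance needs about 0.25 to 0.7 rad. Range -1.1 to 1.1.
- beam_pivot (a point): The beam's pivot, 105 mm above the balance's origin. A brass bob on a stem above it makes the beam top-heavy by 0.06 N m/rad nominal (really 0.048 to 0.072, hidden), which about cancels the spring: the beam has almost no righting of its own, so it does not settle but drifts or swings slowly away unless the lever corrects it.
- leaf: Fired clay leaf about 80 x 38 mm lying in the left dish, 22 g nominal, really 14 to 31 g (hidden); at 130 mm from the pivot it pulls the beam negative. Fixed in place; not to be touched.
- lever_pivot (a point): Point on the lever's axis, 115 mm in front of the balance's origin and 105 mm above the table. The lever turns about the balance's x axis direction, in line with the beam's pivot, and springs back when let go.
- trim_grip (a point): Centre of the lever's cross grip, 150 mm from the lever's axis: a black cylinder 30 mm in diameter, 34 mm long, lying along the balance's x axis on a steel rod (10 mm), counterweighted (140 g in all). Best pinched from above by its flat ends (fingers closing along the balance's x axis): it then pivots between the pads as the lever swings. 35 mm are free at either end.
- pointer_tip (a point): Point near the upper end of the pointer, on the back of the balance: a dark upright strip 5 mm wide with a 14 mm wide head, ending 175 mm above the beam's pivot; this point is 160 mm above the pivot, 84 mm behind the origin.
- centre_mark (a point): The place of pointer_tip when the beam is level, 265 mm above the table. Just in front of it (9 mm nearer the robot) stands a black peg 5 mm wide on the top edge of the white scale plate, at the plate's broad middle line.
- pan_left: Left pan (balance's +y, 130 mm from the middle): steel disc 150 mm across, upper face 150 mm above the table when level, with a white dish 120 mm across and 36 mm high that holds the leaf. Pan and dish 1.05 kg, as on the right. Origin 45 mm under the upper face, on the beam's end pin. Not to be touched.
- pan_right: Right pan (balance's -y, 130 mm from the middle), as the left one but with its dish empty. Origin 45 mm under the upper face, on the beam's end pin. Not to be touched.
- stamp_square: Loose wooden stamp 45 x 45 x 35 mm in front of the balance; origin under its centre. To be left alone.
- stamp_long: Loose wooden stamp 90 x 40 x 32 mm in front of the balance; origin under its centre. To be left alone.
- stamp_small: Loose wooden stamp 32 x 36 x 32 mm in front of the balance; origin under its centre. To be left alone.
- weight_rack: Loose wooden block 60 x 160 x 22 mm with four brass weights up to 62 mm high, behind the balance; origin under its centre. To be left alone.
- tool_caddy: Orange open plastic box 110 x 90 x 90 mm with modelling tools up to 200 mm high, on the left; origin under its centre. To be left alone.
- tub: Pale green square plastic tub 90 x 90 x 80 mm, on the left; origin under its centre. To be left alone.
- plate: Purple plate 210 mm across, 22 mm high, on the right; origin under its centre. To be left alone.
- brush: Brush 200 mm long lying on the right. To be left alone.

How it is judged:
On the way:
1. the pointer stays on the centre mark, within 0.08 rad (13 mm at the tip), for 8 s (value of joint beam between -0.08 and 0.08 rad), for 8 s.
At the end, for the whole second after the job is handed in: The pointer is within 0.1 rad of the centre mark and moves slower than 0.1 rad/s, and the fingers hold the trim lever (contact force over 0.5 N) (value of joint beam between -0.1 and 0.1 rad and velocity of joint beam between -0.1 and 0.1 rad/s and contact force between the fingers and trim above 0.5 N); the arm keeps its last pose, push and grip.
It fails at once if the beam knocks against a stop (arrives within 0.03 rad of it faster than 0.25 rad/s) ((value of joint beam above 0.17 rad and velocity of joint beam above 0.25 rad/s) or (value of joint beam below -0.17 rad and velocity of joint beam below -0.25 rad/s)).
It fails at once if the pans, the dishes or the leaf are touched (over 0.5 N) (contact force between any of the arm, the fingers and pan_left above 0.5 N or contact force between any of the arm, the fingers and pan_right above 0.5 N).
It fails at once if a bystander is moved more than 30 mm (distance of any of stamp_square, stamp_long, stamp_small, weight_rack, tool_caddy, tub, plate, brush from where it was at the start of the episode above 0.03 m).
It also fails if it takes over 61 s, if anything falls off the work surface, if the arm or the gripper's body presses on something with over 40 N, if the wrist force passes 120 N, or if a joint passes its speed limit or range.

ROBOT

A 6-joint arm with a two-finger parallel gripper is mounted at the origin on the work surface. World frame = base frame: x ahead of the robot, y to its left, z up, the work surface at z = 0. Lengths are in m, angles in rad, forces in N, time in s.
With the tool pointing down it reaches from about 0.3 to 0.825 m from the base axis. Payload 5.4 kg.
Tool frame: the origin (TCP) lies at the very end of the fingers, on their centre line; the grasp point (between the pads) lies 19 mm behind it; z points along the fingers, y is the line along which they close (so a half turn about z gives the same grasp; the last joint's range is limited). The gripper opens to 92 mm and grips with 3 to 60 N. Pads are 20 mm wide; open, the fingers measure 128 mm over their backs; the gripper's body (75 mm by 189 mm) begins 69 mm behind the grasp point.
Start: joints at [1.078, 0.158, 1.597, -0, 1.386, -0.21], TCP at [0.16, 0.552, 0.215] pointing down, gripper open.
Joint ranges: [-2.91, 2.91], [-0.94, 2.29], [0.18, 2.7], [-1.29, 4.43], [0.17, 2.64], [-3, 3]. Speed limits (rad/s): [2.57, 2.57, 3.14, 3.14, 3.14, 3.14].

INTERFACE

Orientations are given as a rotation vector (axis times angle).
In Python, from cell import readout, camera, calibration, bot gives the robot as it stands.
- The arm moves only by the tool step_arm, never from a script. Its argument "motion" is a list of rows, each a list of 3 entries, a list of its own where there are three numbers: the turn, a rotation vector about the tool's x, y, z in rad, then the shift along the tool's x, y, z in cm, then the finger opening in cm, from 0 to 9.19. In form: [[[rx, ry, rz], [x, y, z], gripper], ...]. A call has 1 to 20 rows; each row is the pose to reach, as a shift and turn from the pose commanded when the call began, along the tool's axes at that moment; what a row does not reach only later rows make up. A row lasts 1/12 s, in which the tool goes at most 41.7 mm and 7.16 degrees, less where a joint would pass 70% of its speed; a pose out of reach is approached as far as the arm can. A call with a gripper value outside its range is refused whole. The fingers move at their own pace and stop on an object; the grip force is fixed at half the most. Time passes only in rows, so rows that repeat a pose let the fingers close. It gives the time, the measured TCP pose, the force, the opening and the grip force at its end, in the units of the state.
- readout.get_obs(): the state, without advancing time (a new reading comes with each control period).
- camera(name): name is "side" or "top" or "wrist"; returns (picture, depth): 384x512x3 uint8, blue, green, red; 384x512 float32, m along the optical axis (not along the pixel's ray), 0 where there is no reading.
- calibration(name): a dict with "mtx" (3x3 intrinsics, pixels), "eye" and "attitude" of the camera in the world. Camera axes: x right, y down, z forward; pixel columns grow to the right and rows downward; lengths in m; the calibration is good to about 2 mm. A picture is of the moment at which its call begins: read the wrist's pose just before it. calibration takes no time and is no camera call; for the wrist camera it gives the pose at the moment of the call.
- bot.hand_in(): hands the job in; it is judged then, once.
The state is a dict: "clock": time; "qpos": joint angles; "joint_velocities": joint speeds; "joint_efforts": joint torques, N m; "position": TCP position; "ee_rot": TCP orientation; "ft_force": force on the tool from outside, world axes, zero at the start; "wrist_torque": the same for the moment, N m; "gripper_width": finger opening in m; "finger_force": force on a finger pad.
Only numpy, scipy, OpenCV 4.12 (cv2) and the standard library are available. Lean on these libraries where they do the work, as an engineer would, in place of code of your own. Each camera call takes 0.05 s, during which the arm holds its last target. There are 200 camera calls.

## Working session

There is one attempt and no reset: what is moved stays moved. The work goes in short steps, Python scripts to look and compute and a tool call to move; the robot and the scene stay as the last step left them, time stands still between calls to the robot, and variables do not carry over. Pictures are saved under pics/ and viewed, at most 10 in all, crops included, and the job is handed in when it is done.

Besides the shell and the picture viewer there is one more tool, called as name([rows], argument=value, ...), one row to a line, values as JSON. step_arm: Moves the arm, as the interface text tells. Its arguments: {"type":"object","properties":{"motion":{"type":"array","items":{"type":"array"}}},"required":["motion"]}

```bash
mkdir -p pics; cat > h.py <<'E'
import numpy as np,cv2
from scipy.spatial.transform import Rotation as R
from cell import readout,camera,calibration,bot
def look(n,f=None):
    c=calibration(n); im,d=camera(n)
    if f: cv2.imwrite('pics/'+f,im)
    return im,d,c
def rot(c):
    a=np.array(c['attitude'],float)
    return a if a.shape==(3,3) else (R.from_rotvec(a).as_matrix() if a.size==3 else R.from_quat(a).as_matrix())
def cloud(d,c):
    K=np.array(c['mtx']); v,u=np.indices(d.shape)
    p=np.stack([(u-K[0,2])/K[0,0]*d,(v-K[1,2])/K[1,1]*d,d],-1)
    return p@rot(c).T+np.array(c['eye'])
E
python3 - <<'E'
from h import *
print(readout.get_obs())
for n in('top','side'):
    im,d,c=look(n,n+'0.png'); print(c); np.savez(n+'0.npz',im=im,d=d,p=cloud(d,c))
E
```

```text
{'clock': 0.0, 'qpos': array([ 1.07788731e+00,  1.59040708e-01,  1.59822105e+00, -8.40904764e-06,
        1.38615865e+00, -2.10118144e-01]), 'joint_velocities': array([-0.00021917,  0.00153429,  0.00054105, -0.00018328, -0.00120554,
       -0.00024802]), 'joint_efforts': array([ 6.91385458e-05, -3.85571229e+01, -3.22110844e+01,  7.00335740e-02,
        3.78956634e-02, -1.18783778e-04]), 'position': array([0.16018308, 0.55160063, 0.21362919]), 'ee_rot': array([-4.42638020e-01, -3.10962436e+00,  2.69940243e-03]), 'ft_force': array([-0.13817943, -0.32636605,  0.27696011]), 'wrist_torque': array([ 0.0517869 , -0.04010239, -0.00160545]), 'finger_force': 0.0, 'gripper_width': 0.09177523633111186}
{'mtx': array([[349.70928708,   0.        , 252.86518352],
       [  0.        , 349.70928708, 194.60491803],
       [  0.        ,   0.        ,   1.        ]]), 'eye': array([ 0.45005602, -0.00432558,  1.36685132]), 'attitude': array([-2.13833819,  2.19077194, -0.12514795])}
{'mtx': array([[391.9599675 ,   0.        , 249.02490754],
       [  0.        , 391.9599675 , 189.39433026],
       [  0.        ,   0.        ,   1.        ]]), 'eye': array([0.24768395, 0.90308059, 0.85763359]), 'attitude': array([-0.49690142,  2.60223239, -1.3503751 ])}
```

View pics/top0.png

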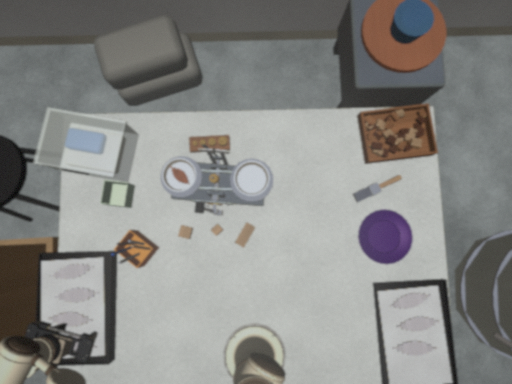

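View pics/side0.png

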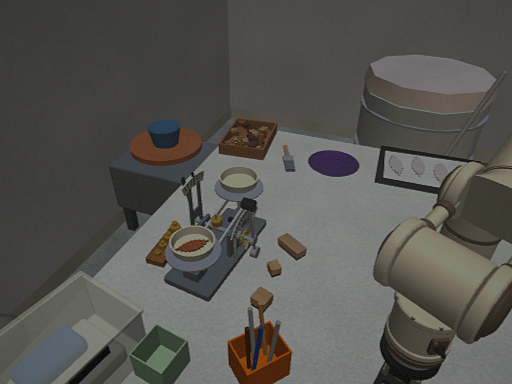

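The top view shows the dishes at (181,176) and (250,179) and the black grip at (199,207). The side view shows the grip at (248,204) and the pointer and plate near (190,185).

```bash
python3 - <<'E'
from h import *
from scipy.optimize import least_squares
t=np.load('top0.npz');s=np.load('side0.npz')
for nm,z in(('top',t),('side',s)):
    p=z['p'];im=z['im'].astype(int)
    hsv=cv2.cvtColor(z['im'],cv2.COLOR_BGR2HSV)
    m=(p[...,2]>.02)&(p[...,0]>.3)&(p[...,0]<.75)&(abs(p[...,1]-.13)<.3)
    # black grip
    g=(im.max(-1)<60)&(p[...,2]>.21)&m
    n,l,st,ce=cv2.connectedComponentsWithStats(g.astype(np.uint8))
    for k in range(1,n):
        if st[k,4]>15: q=p[l==k]; print(nm,'black',st[k],q.mean(0).round(4),q.min(0).round(3),q.max(0).round(3))
p=t['p'];im=t['im']
for (u,v) in((181,176),(250,179)):
    sub=np.s_[v-25:v+25,u-25:u+25]
    q=p[sub].reshape(-1,3); q=q[(q[:,2]>.1)]
    c0=np.median(q,0);
    zt=np.percentile(q[:,2],97); r=q[q[:,2]>zt-.015]
    f=least_squares(lambda a:np.hypot(r[:,0]-a[0],r[:,1]-a[1])-a[2],[c0[0],c0[1],.058],loss='soft_l1',f_scale=.003)
    print('rim',f.x.round(4),zt,len(r))
q=p[(p[...,2]>.035)&(p[...,2]<.06)&(abs(p[...,0]-.53)<.15)&(abs(p[...,1]-.12)<.25)]
print(len(q),cv2.minAreaRect((q[:,:2]*1000).astype(np.float32)))
cv2.imwrite('pics/c.png',np.hstack([cv2.resize(t['im'][130:260,150:290],None,fx=4,fy=4,interpolation=2)[:,:400+160][:520],cv2.resize(s['im'][160:300,150:210],(240,520),interpolation=2)]))
E
```

```text
side black [192 172   3  14  27] [0.7211 0.1164 0.2555] [0.719 0.113 0.236] [0.724 0.12  0.275]
side black [199 172   4   7  17] [0.7174 0.0799 0.2473] [0.715 0.072 0.235] [0.72  0.091 0.257]
side black [181 177   4   8  25] [0.7347 0.1483 0.2658] [0.732 0.141 0.255] [0.739 0.155 0.278]
side black [197 180   3   9  22] [0.7192 0.0959 0.2229] [0.717 0.09  0.21 ] [0.723 0.102 0.235]
side black [186 183   5  14  34] [0.7239 0.142  0.2308] [0.721 0.134 0.211] [0.732 0.153 0.256]
side black [241 198  16  14 170] [0.5346 0.1714 0.2572] [0.519 0.155 0.23 ] [0.554 0.182 0.268]
rim [0.663  0.2476 0.0569] 0.16344805228284234 267
rim [ 0.6368 -0.0041  0.056 ] 0.21314392392210615 276
384 ((540.4834594726562, 162.12420654296875), (274.99151611328125, 423.6230773925781), 1.7731356620788574)
```

View pics/c.png

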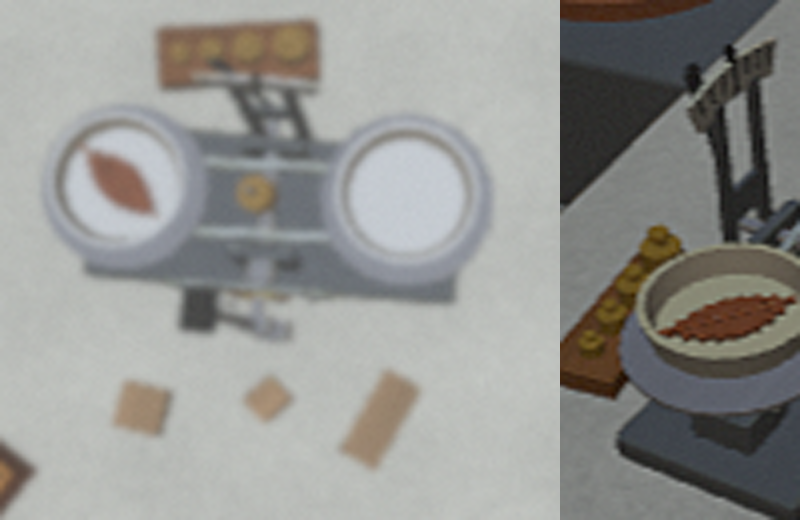

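```bash
cat >> h.py <<'E'
YAW=-0.1037; BX=np.array([np.cos(YAW),np.sin(YAW),0]); BY=np.array([-np.sin(YAW),np.cos(YAW),0]); C=np.array([.650,.1218,0])
RT=np.column_stack([BY,BX,[0,0,-1]])   # tool: x=balance left, y=balance back, z down
LP=C-.115*BX+np.array([0,0,.105])
def tcp(L,L0=0): return LP+BY*(-.15*np.sin(L))+np.array([0,0,.15*np.cos(L)-.019])
def rel(p):
    o=readout.get_obs(); T=R.from_rotvec(o['ee_rot']).as_matrix()
    return R.from_matrix(T.T@RT).as_rotvec().round(4),(T.T@(p-o['position'])*100).round(2)
E
python3 - <<'E'
from h import *
print(tcp(-.2)); print(rel(tcp(-.2)+[0,0,.1]))
E
```

```text
[0.53870255 0.16334445 0.23300999]
(array([-1.6000e-03,  9.0000e-04,  1.3918e+00]), array([-47.18, -26.75, -11.9 ]))
```

step_arm([
  [[0,0,0],[0,0,-16],6.2],
  [[0,0,0],[0,0,-16],6.2],
  [[0,0,0],[0,0,-16],6.2],
  [[0,0,0],[0,0,-16],6.2],
  [[0,0,1.39],[-47.2,-26.75,-14],6.2],
  [[0,0,1.39],[-47.2,-26.75,-14],6.2],
  [[0,0,1.39],[-47.2,-26.75,-14],6.2],
  [[0,0,1.39],[-47.2,-26.75,-14],6.2],
  [[0,0,1.39],[-47.2,-26.75,-14],6.2],
  [[0,0,1.39],[-47.2,-26.75,-14],6.2],
  [[0,0,1.39],[-47.2,-26.75,-14],6.2],
  [[0,0,1.39],[-47.2,-26.75,-14],6.2],
  [[0,0,1.39],[-47.2,-26.75,-14],6.2],
  [[0,0,1.39],[-47.2,-26.75,-14],6.2],
  [[0,0,1.39],[-47.2,-26.75,-12],6.2],
  [[0,0,1.39],[-47.2,-26.75,-12],6.2],
  [[0,0,1.39],[-47.2,-26.75,-12],6.2],
  [[0,0,1.39],[-47.2,-26.75,-12],6.2],
  [[0,0,1.39],[-47.2,-26.75,-12],6.2],
  [[0,0,1.39],[-47.2,-26.75,-12],6.2],
])

```text
clock: 1.77
position: [0.5386, 0.1639, 0.3343]
ee_rot: [-2.331, -2.104, 0.001]
ft_force: [0.1, 0.1, 0.2]
gripper_width: 0.062
finger_force: 0.0
```

```bash
python3 - <<'E'
from h import *
o=readout.get_obs(); print(o['clock'],o['position'],o['gripper_width'],rel(tcp(-.2)+[0,0,.1]))
im,d,c=look('wrist'); p=cloud(d,c); np.savez('w.npz',im=im,d=d,p=p)
im2,d2,c2=look('top'); cv2.imwrite('pics/w1.png',np.hstack([im,cv2.resize(im2[100:260,130:290],(384,384))])[:, :800])
g=(im.max(-1)<60)&(p[...,2]>.2)&(p[...,2]<.275)&(p[...,0]<.58)&(p[...,0]>.5)
n,l,st,ce=cv2.connectedComponentsWithStats(g.astype(np.uint8))
for k in range(1,n):
    if st[k,4]>60: q=p[l==k]-(C); print(st[k],(q@BX).min(),(q@BX).max(),(q@BY).min(),(q@BY).max(),q[:,2].min(),q[:,2].max())
E
```

```text
1.7667 [0.53862101 0.16394373 0.33434519] 0.06201221802951701 (array([-0.0012, -0.0004,  0.0014]), array([-0.06,  0.01,  0.13]))
[ 234  184   42   35 1444] -0.1313705841518847 -0.09824781423350376 0.01698722082552908 0.044732569952113825 0.2529015883424227 0.2704252156450261
```

View pics/w1.png

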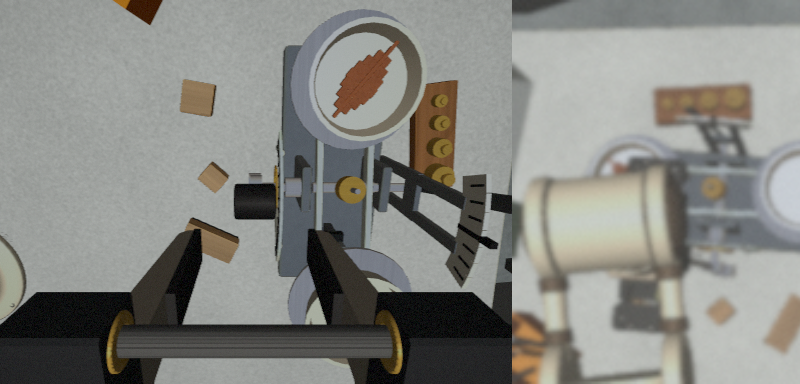

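The wrist view shows the black grip at (255,201), the pointer near (490,242) and the scale at (470,230). The grip's centre matches my model.

step_arm([
  [[0,0,0],[0,0,4],6.2],
  [[0,0,0],[0,0,7.5],6.2],
  [[0,0,0],[0,0,9],6.2],
  [[0,0,0],[0,0,10],6.2],
  [[0,0,0],[0,0,10],6.2],
  [[0,0,0],[0,0,10],4.5],
  [[0,0,0],[0,0,10],4],
  [[0,0,0],[0,0,10],3.2],
  [[0,0,0],[0,0,10],3],
  [[0,0,0],[0,0,10],3],
  [[0,0,0],[0,0,10],3],
  [[0,0,0],[0,0,10],3],
])

```text
clock: 2.87
position: [0.539, 0.1639, 0.236]
ee_rot: [-2.331, -2.105, -0.001]
ft_force: [-3.7, 0.7, 5.7]
gripper_width: 0.0341
finger_force: 30.0
```

```bash
python3 - <<'E'
from h import *
o=readout.get_obs(); print(o['clock'],o['position'],o['gripper_width'],o['finger_force'],o['ft_force'],rel(tcp(-.2)))
a=look('wrist')[0];b=look('side')[0];t=look('top')[0]
cv2.imwrite('pics/w2.png',np.hstack([a[150:384,300:512],cv2.resize(b[140:290,140:290],(234,234)),cv2.resize(t[100:260,130:290],(234,234))]))
E
```

```text
2.8667 [0.53898468 0.16390264 0.23598215] 0.034097191552858966 30.001574456691742 [-3.71125772  0.66958129  5.67053387] (array([ 0.0002, -0.0007,  0.0018]), array([-0.06, -0.02,  0.3 ]))
```

View pics/w2.png

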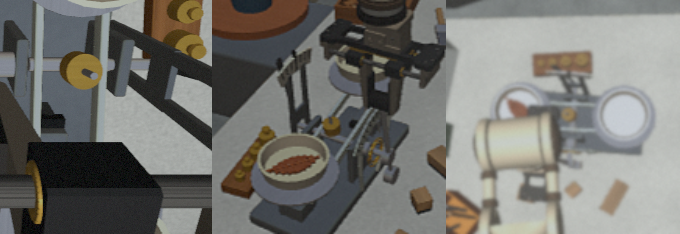

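```bash
cat >> h.py <<'E'
def bal(p): q=p-C; return np.stack([q@BX,q@BY,p[...,2]],-1)
def lean():
    q=bal(readout.get_obs()['position']); return np.arctan2(-q[1],q[2]+.019-.107)
def dish(q,s):   # dish floor height of side s, centre shift neglected
    r=np.hypot(q[...,0],q[...,1]-s*.128); m=(r<.045)&(q[...,2]>.11)&(q[...,2]<.185)
    return (np.median(q[m][:,2]) if m.sum()>60 else np.nan),int(m.sum())
def measure(log=True):
    t=readout.get_obs()['clock']; L=lean()
    im,d,c=look('side'); q=bal(cloud(d,c))
    m=(im.max(-1)<70)&(q[...,0]>.078)&(q[...,0]<.105)&(q[...,2]>.245)&(q[...,2]<.29)&(abs(q[...,1])<.06)
    ys=q[m]; P=np.median(np.arctan2(-ys[:,1],ys[:,2]-.105)) if len(ys)>5 else np.nan
    im2,d2,c2=look('top'); q2=bal(cloud(d2,c2))
    z=dict(t=t,L=L,P=P,n=len(ys),sl=dish(q,1),tl=dish(q2,1),tr=dish(q2,-1))
    return z,im,m
E
python3 - <<'E'
from h import *
for z in('side','top'):
    q=bal(np.load(z+'0.npz')['p']); print(z,dish(q,1),dish(q,-1))
for k in range(2):
    z,im,m=measure(); print(z)
v,u=np.where(m); print(list(zip(u,v))[:40])
E
```

```text
side (np.float64(0.13881340963856148), 541) (nan, 47)
top (np.float64(0.13891280528932382), 495) (nan, 38)
{'t': 3.0167, 'L': np.float64(-0.202571386022022), 'P': np.float64(-0.2158888535812319), 'n': 26, 'sl': (np.float64(0.1386273250959903), 549), 'tl': (np.float64(0.13953591607038351), 292), 'tr': (nan, 32)}
{'t': 3.1167, 'L': np.float64(-0.20261384980782116), 'P': np.float64(-0.2140996269825445), 'n': 27, 'sl': (np.float64(0.13843692661858525), 550), 'tl': (np.float64(0.1393746733947112), 285), 'tr': (nan, 31)}
[(np.int64(182), np.int64(177)), (np.int64(183), np.int64(177)), (np.int64(184), np.int64(177)), (np.int64(182), np.int64(178)), (np.int64(183), np.int64(178)), (np.int64(184), np.int64(178)), (np.int64(181), np.int64(179)), (np.int64(182), np.int64(179)), (np.int64(183), np.int64(179)), (np.int64(184), np.int64(179)), (np.int64(185), np.int64(179)), (np.int64(181), np.int64(180)), (np.int64(182), np.int64(180)), (np.int64(183), np.int64(180)), (np.int64(184), np.int64(180)), (np.int64(182), np.int64(181)), (np.int64(183), np.int64(181)), (np.int64(184), np.int64(181)), (np.int64(182), np.int64(182)), (np.int64(183), np.int64(182)), (np.int64(184), np.int64(182)), (np.int64(185), np.int64(182)), (np.int64(182), np.int64(183)), (np.int64(183), np.int64(183)), (np.int64(184), np.int64(183)), (np.int64(182), np.int64(184)), (np.int64(183), np.int64(184))]
```

step_arm([
  [[0,0,0],[-0.74,0,-0.13],3],
  [[0,0,0],[-1.48,0,-0.22],3],
  [[0,0,0],[-2.23,0,-0.28],3],
  [[0,0,0],[-2.98,0,-0.3],3],
  [[0,0,0],[-3.73,0,-0.28],3],
  [[0,0,0],[-4.48,0,-0.22],3],
  [[0,0,0],[-5.22,0,-0.13],3],
  [[0,0,0],[-5.96,0,0],3],
  [[0,0,0],[-5.96,0,0],3],
  [[0,0,0],[-5.96,0,0],3],
])

```text
clock: 4.05
position: [0.5327, 0.1033, 0.2352]
ee_rot: [2.332, 2.104, -0.001]
ft_force: [-3.3, 0.6, 5.3]
gripper_width: 0.0339
finger_force: 30.0
```

```bash
sed -i 's/<.185)/<.2)/' h.py; cat >> h.py <<'E'
import json,os,sys
def m2(n=1):
    for _ in range(n):
        t=readout.get_obs()['clock']; L=lean(); im,d,c=look('side'); q=bal(cloud(d,c)); z,k=dish(q,1)
        b=float(np.arcsin((z-.1644)/.13)); print('t %.2f L %.3f b %.3f n %d'%(t,L,b,k))
        open('log.txt','a').write('%f %f %f\n'%(t,L,b))
def table(Ls,L0):
    print([[round(-15*(np.sin(l)-np.sin(L0)),2),round(15*(np.cos(L0)-np.cos(l)),2)] for l in Ls])
E
python3 - <<'E'
from h import *
m2(2); o=readout.get_obs(); print(o['ft_force'],o['gripper_width'],o['finger_force']); print(measure()[0])
table(np.linspace(.21,.3,10),.2)
E
```

```text
t 4.05 L 0.204 b -0.199 n 538
t 4.10 L 0.204 b -0.202 n 543
[-4.86144959 -0.33591442  4.97358717] 0.0340672068244366 30.00114530324936
{'t': 4.15, 'L': np.float64(0.2038768469281495), 'P': np.float64(-0.20804104956821545), 'n': 26, 'sl': (np.float64(0.138453865271295), 543), 'tl': (np.float64(0.1386957912761182), 414), 'tr': (np.float64(0.18865413014041432), 542)}
[[np.float64(-0.15), np.float64(0.03)], [np.float64(-0.29), np.float64(0.06)], [np.float64(-0.44), np.float64(0.1)], [np.float64(-0.59), np.float64(0.13)], [np.float64(-0.73), np.float64(0.17)], [np.float64(-0.88), np.float64(0.21)], [np.float64(-1.02), np.float64(0.24)], [np.float64(-1.17), np.float64(0.29)], [np.float64(-1.31), np.float64(0.33)], [np.float64(-1.45), np.float64(0.37)]]
```

step_arm([
  [[0,0,0],[-0.15,0,0.03],3],
  [[0,0,0],[-0.29,0,0.06],3],
  [[0,0,0],[-0.44,0,0.1],3],
  [[0,0,0],[-0.59,0,0.13],3],
  [[0,0,0],[-0.73,0,0.17],3],
  [[0,0,0],[-0.88,0,0.21],3],
  [[0,0,0],[-1.02,0,0.24],3],
  [[0,0,0],[-1.17,0,0.29],3],
  [[0,0,0],[-1.31,0,0.33],3],
  [[0,0,0],[-1.45,0,0.37],3],
])

```text
clock: 5.08
position: [0.5313, 0.0896, 0.2316]
ee_rot: [-2.332, -2.105, -0.0]
ft_force: [-4.7, 2.2, 6.1]
gripper_width: 0.0339
finger_force: 30.0
```

```bash
python3 - <<'E'
from h import *
m2(2); table(np.linspace(.31,.4,10),.3)
E
```

```text
t 5.08 L 0.299 b -0.200 n 542
t 5.13 L 0.301 b -0.198 n 545
[[np.float64(-0.14), np.float64(0.05)], [np.float64(-0.29), np.float64(0.09)], [np.float64(-0.43), np.float64(0.14)], [np.float64(-0.57), np.float64(0.19)], [np.float64(-0.71), np.float64(0.24)], [np.float64(-0.85), np.float64(0.29)], [np.float64(-0.99), np.float64(0.35)], [np.float64(-1.13), np.float64(0.4)], [np.float64(-1.27), np.float64(0.46)], [np.float64(-1.41), np.float64(0.51)]]
```

step_arm([
  [[0,0,0],[-0.14,0,0.05],3],
  [[0,0,0],[-0.29,0,0.09],3],
  [[0,0,0],[-0.43,0,0.14],3],
  [[0,0,0],[-0.57,0,0.19],3],
  [[0,0,0],[-0.71,0,0.24],3],
  [[0,0,0],[-0.85,0,0.29],3],
  [[0,0,0],[-0.99,0,0.35],3],
  [[0,0,0],[-1.13,0,0.4],3],
  [[0,0,0],[-1.27,0,0.46],3],
  [[0,0,0],[-1.41,0,0.51],3],
])

```text
clock: 6.02
position: [0.5299, 0.0754, 0.2265]
ee_rot: [-2.332, -2.105, 0.0]
ft_force: [-4.2, 2.1, 5.2]
gripper_width: 0.0338
finger_force: 30.0
```

```bash
python3 - <<'E'
from h import *
m2(2); table(np.linspace(.41,.5,10),.4)
E
```

```text
t 6.02 L 0.400 b -0.201 n 539
t 6.07 L 0.402 b -0.199 n 541
[[np.float64(-0.14), np.float64(0.06)], [np.float64(-0.28), np.float64(0.12)], [np.float64(-0.41), np.float64(0.18)], [np.float64(-0.55), np.float64(0.24)], [np.float64(-0.68), np.float64(0.31)], [np.float64(-0.82), np.float64(0.38)], [np.float64(-0.95), np.float64(0.44)], [np.float64(-1.09), np.float64(0.51)], [np.float64(-1.22), np.float64(0.58)], [np.float64(-1.35), np.float64(0.65)]]
```

step_arm([
  [[0,0,0],[-0.14,0,0.06],3],
  [[0,0,0],[-0.28,0,0.12],3],
  [[0,0,0],[-0.41,0,0.18],3],
  [[0,0,0],[-0.55,0,0.24],3],
  [[0,0,0],[-0.68,0,0.31],3],
  [[0,0,0],[-0.82,0,0.38],3],
  [[0,0,0],[-0.95,0,0.44],3],
  [[0,0,0],[-1.09,0,0.51],3],
  [[0,0,0],[-1.22,0,0.58],3],
  [[0,0,0],[-1.35,0,0.65],3],
])

```text
clock: 6.95
position: [0.5284, 0.0618, 0.2199]
ee_rot: [2.332, 2.105, -0.001]
ft_force: [-4.3, 0.7, 6.0]
gripper_width: 0.0339
finger_force: 30.0
```

```bash
python3 - <<'E'
from h import *
m2(3); table(np.linspace(.51,.6,10),.5)
E
```

```text
t 6.95 L 0.501 b -0.196 n 543
t 7.00 L 0.503 b -0.193 n 543
t 7.05 L 0.503 b -0.191 n 544
[[np.float64(-0.13), np.float64(0.07)], [np.float64(-0.26), np.float64(0.15)], [np.float64(-0.39), np.float64(0.22)], [np.float64(-0.52), np.float64(0.3)], [np.float64(-0.65), np.float64(0.38)], [np.float64(-0.78), np.float64(0.45)], [np.float64(-0.9), np.float64(0.54)], [np.float64(-1.03), np.float64(0.62)], [np.float64(-1.15), np.float64(0.7)], [np.float64(-1.28), np.float64(0.78)]]
```

step_arm([
  [[0,0,0],[0,0,0],3],
  [[0,0,0],[0,0,0],3],
  [[0,0,0],[0,0,0],3],
  [[0,0,0],[0,0,0],3],
])

```text
clock: 7.43
position: [0.5285, 0.0617, 0.2199]
ee_rot: [2.332, 2.105, -0.001]
ft_force: [-4.7, 0.9, 6.6]
gripper_width: 0.0337
finger_force: 30.0
```

```bash
cat > fit.py <<'E'
from h import *
from scipy.optimize import least_squares
# J b'' = .06(L-b) + k b - T - c b'; states from a moment on stop
def sim(k,T,D,ts,b0=-.2,v0=0,J=.04,dt=.005,tend=None):
    tt=np.arange(D[0,0],ts[-1]+dt,dt); L=np.interp(tt,D[:,0],D[:,1]); B=np.empty_like(tt);V=B.copy();b,v=b0,v0
    for i,l in enumerate(L):
        B[i]=b;V[i]=v
        v+=dt*(.06*(l-b)+k*b-T-.006*v)/J; b+=dt*v
        if b<-.2: b=-.2; v=max(v,0)
    return np.interp(ts,tt,B),np.interp(ts,tt,V)
def run():
    D=np.loadtxt('log.txt'); ts=D[:,0]
    f=least_squares(lambda a:np.r_[(sim(a[0],a[1],D,ts)[0]-D[:,2])/.003,(a[0]-.06)/.007],[.06,.028],diff_step=1e-3)
    b,v=sim(*f.x,D,ts); 
    print('k %.4f T %.4f Leq0 %.3f  b %.3f v %.3f  rms %.4f'%(f.x[0],f.x[1],f.x[1]/.06,b[-1],v[-1],np.std(b-D[:,2])))
    return f.x,b[-1],v[-1],D
def plan(x,b,v,L0,Ls,hold=0):
    D=np.array([[i/12,l] for i,l in enumerate([L0]+list(Ls))]); ts=np.arange(0,len(D)/12,1/12)
    ts=D[:,0]; B,V=sim(*x,D,ts,b,v); print('pred b',B.round(3)[::3],'v',V.round(3)[::3]); table(Ls,L0)
E
python3 - <<'E'
from h import *
m2(2)
from fit import *
run()
E
```

```text
t 7.43 L 0.502 b -0.174 n 546
t 7.48 L 0.502 b -0.171 n 547
k 0.0599 T 0.0265 Leq0 0.441  b -0.171 v 0.069  rms 0.0012
```

```bash
cat >> fit.py <<'E'
def auto(n=14,w=1.2,ref=0.):
    x,b,v,D=run(); L0=lean(); L=L0; Ls=[]
    for i in range(n):
        a=-w*w*(b-ref)-2*w*v
        Lt=(a*.04+.006*v+x[1]+(.06-x[0])*b)/.06
        L=round(L+np.clip(Lt-L,-.03,.03),3); Ls.append(L)
        for _ in range(10):
            v+=1/120*(.06*(L-b)+x[0]*b-x[1]-.006*v)/.04; b+=v/120
    print('L0 %.3f'%L0,Ls); print('end b %.3f v %.3f'%(b,v))
    print(str([[[0,0,0],[round(float(-15*(np.sin(l)-np.sin(L0))),2),0,round(float(15*(np.cos(L0)-np.cos(l))),2)],3] for l in Ls]))
E
python3 -c "
from fit import *
auto()"
```

```text
k 0.0599 T 0.0265 Leq0 0.441  b -0.171 v 0.069  rms 0.0012
L0 0.502 [np.float64(0.501), np.float64(0.485), np.float64(0.472), np.float64(0.461), np.float64(0.452), np.float64(0.445), np.float64(0.439), np.float64(0.434), np.float64(0.43), np.float64(0.428), np.float64(0.425), np.float64(0.424), np.float64(0.422), np.float64(0.422)]
end b -0.080 v 0.064
[[[0, 0, 0], [0.01, 0, -0.01], 3], [[0, 0, 0], [0.22, 0, -0.12], 3], [[0, 0, 0], [0.4, 0, -0.21], 3], [[0, 0, 0], [0.55, 0, -0.28], 3], [[0, 0, 0], [0.67, 0, -0.34], 3], [[0, 0, 0], [0.76, 0, -0.39], 3], [[0, 0, 0], [0.84, 0, -0.43], 3], [[0, 0, 0], [0.91, 0, -0.46], 3], [[0, 0, 0], [0.96, 0, -0.49], 3], [[0, 0, 0], [0.99, 0, -0.5], 3], [[0, 0, 0], [1.03, 0, -0.52], 3], [[0, 0, 0], [1.05, 0, -0.52], 3], [[0, 0, 0], [1.07, 0, -0.53], 3], [[0, 0, 0], [1.07, 0, -0.53], 3]]
```

step_arm([
  [[0,0,0],[0.01,0,-0.01],3],
  [[0,0,0],[0.22,0,-0.12],3],
  [[0,0,0],[0.4,0,-0.21],3],
  [[0,0,0],[0.55,0,-0.28],3],
  [[0,0,0],[0.67,0,-0.34],3],
  [[0,0,0],[0.76,0,-0.39],3],
  [[0,0,0],[0.84,0,-0.43],3],
  [[0,0,0],[0.91,0,-0.46],3],
  [[0,0,0],[0.96,0,-0.49],3],
  [[0,0,0],[0.99,0,-0.5],3],
  [[0,0,0],[1.03,0,-0.52],3],
  [[0,0,0],[1.05,0,-0.52],3],
  [[0,0,0],[1.07,0,-0.53],3],
  [[0,0,0],[1.07,0,-0.53],3],
])

```text
clock: 8.7
position: [0.5294, 0.0715, 0.2244]
ee_rot: [2.331, 2.104, -0.005]
ft_force: [-3.8, -3.3, 2.3]
gripper_width: 0.0336
finger_force: 30.0
```

```bash
python3 - <<'E'
s=open('fit.py').read()
s=s.replace("D=np.loadtxt('log.txt'); ts=D[:,0]","D=np.loadtxt('log.txt'); D=D[np.argsort(D[:,0])]; ok=~np.isnan(D[:,2]); ts=D[ok,0]")
s=s.replace("D,ts)[0]-D[:,2]","D,ts)[0]-D[ok,2]").replace("np.std(b-D[:,2])","np.std(b-D[ok,2])")
s+='''    t0=readout.get_obs()['clock']
    open('plan.txt','w').write(''.join('%f %f nan\\n'%(t0+(i+1)/12+.02,l) for i,l in enumerate(Ls[:-1])))
def commit(): open('log.txt','a').write(open('plan.txt').read()); os.remove('plan.txt')
'''
open('fit.py','w').write(s)
L=[.501,.485,.472,.461,.452,.445,.439,.434,.43,.428,.425,.424,.422]
open('plan.txt','w').write(''.join('%f %f nan\n'%(7.53+(i+1)/12+.02,l) for i,l in enumerate(L)))
E
python3 -c "
from fit import *
commit(); m2(2); auto()"
```

```text
t 8.70 L 0.430 b -0.091 n 553
t 8.75 L 0.430 b -0.087 n 551
k 0.0512 T 0.0284 Leq0 0.474  b -0.087 v 0.043  rms 0.0016
L0 0.430 [np.float64(0.46), np.float64(0.477), np.float64(0.472), np.float64(0.468), np.float64(0.465), np.float64(0.463), np.float64(0.461), np.float64(0.459), np.float64(0.458), np.float64(0.458), np.float64(0.457), np.float64(0.457), np.float64(0.457), np.float64(0.457)]
end b -0.039 v 0.032
[[[0, 0, 0], [-0.41, 0, 0.19], 3], [[0, 0, 0], [-0.64, 0, 0.31], 3], [[0, 0, 0], [-0.57, 0, 0.28], 3], [[0, 0, 0], [-0.52, 0, 0.25], 3], [[0, 0, 0], [-0.48, 0, 0.23], 3], [[0, 0, 0], [-0.45, 0, 0.21], 3], [[0, 0, 0], [-0.42, 0, 0.2], 3], [[0, 0, 0], [-0.39, 0, 0.19], 3], [[0, 0, 0], [-0.38, 0, 0.18], 3], [[0, 0, 0], [-0.38, 0, 0.18], 3], [[0, 0, 0], [-0.37, 0, 0.17], 3], [[0, 0, 0], [-0.37, 0, 0.17], 3], [[0, 0, 0], [-0.37, 0, 0.17], 3], [[0, 0, 0], [-0.37, 0, 0.17], 3]]
```

step_arm([
  [[0,0,0],[-0.41,0,0.19],3],
  [[0,0,0],[-0.64,0,0.31],3],
  [[0,0,0],[-0.57,0,0.28],3],
  [[0,0,0],[-0.52,0,0.25],3],
  [[0,0,0],[-0.48,0,0.23],3],
  [[0,0,0],[-0.45,0,0.21],3],
  [[0,0,0],[-0.42,0,0.2],3],
  [[0,0,0],[-0.39,0,0.19],3],
  [[0,0,0],[-0.38,0,0.18],3],
  [[0,0,0],[-0.38,0,0.18],3],
  [[0,0,0],[-0.37,0,0.17],3],
  [[0,0,0],[-0.37,0,0.17],3],
])

```text
clock: 9.8
position: [0.5291, 0.068, 0.2228]
ee_rot: [2.331, 2.104, -0.004]
ft_force: [-5.3, -3.6, 3.2]
gripper_width: 0.0339
finger_force: 30.0
```

```bash
sed -i '$d' plan.txt; sed -i '$d' plan.txt; python3 -c "
from fit import *
commit(); m2(2); auto(12)"
```

```text
t 9.80 L 0.455 b -0.066 n 556
t 9.85 L 0.455 b -0.065 n 557
k 0.0443 T 0.0296 Leq0 0.494  b -0.065 v 0.007  rms 0.0012
L0 0.455 [np.float64(0.485), np.float64(0.515), np.float64(0.52), np.float64(0.511), np.float64(0.504), np.float64(0.498), np.float64(0.494), np.float64(0.49), np.float64(0.487), np.float64(0.485), np.float64(0.483), np.float64(0.481)]
end b -0.042 v 0.029
[[[0, 0, 0], [-0.39, 0, 0.2], 3], [[0, 0, 0], [-0.79, 0, 0.42], 3], [[0, 0, 0], [-0.85, 0, 0.45], 3], [[0, 0, 0], [-0.74, 0, 0.39], 3], [[0, 0, 0], [-0.65, 0, 0.34], 3], [[0, 0, 0], [-0.57, 0, 0.29], 3], [[0, 0, 0], [-0.51, 0, 0.26], 3], [[0, 0, 0], [-0.46, 0, 0.24], 3], [[0, 0, 0], [-0.42, 0, 0.21], 3], [[0, 0, 0], [-0.39, 0, 0.2], 3], [[0, 0, 0], [-0.37, 0, 0.19], 3], [[0, 0, 0], [-0.34, 0, 0.17], 3]]
```

step_arm([
  [[0,0,0],[-0.39,0,0.2],3],
  [[0,0,0],[-0.79,0,0.42],3],
  [[0,0,0],[-0.85,0,0.45],3],
  [[0,0,0],[-0.74,0,0.39],3],
  [[0,0,0],[-0.65,0,0.34],3],
  [[0,0,0],[-0.57,0,0.29],3],
  [[0,0,0],[-0.51,0,0.26],3],
  [[0,0,0],[-0.46,0,0.24],3],
  [[0,0,0],[-0.42,0,0.21],3],
  [[0,0,0],[-0.39,0,0.2],3],
  [[0,0,0],[-0.37,0,0.19],3],
  [[0,0,0],[-0.34,0,0.17],3],
])

```text
clock: 10.9
position: [0.5287, 0.0645, 0.2209]
ee_rot: [2.331, 2.104, -0.004]
ft_force: [-3.5, -3.0, 3.3]
gripper_width: 0.0337
finger_force: 30.0
```

```bash
python3 -c "
from fit import *
commit(); m2(2); auto(12)"
```

```text
t 10.90 L 0.482 b -0.047 n 557
t 10.95 L 0.482 b -0.043 n 552
k 0.0442 T 0.0297 Leq0 0.494  b -0.044 v 0.027  rms 0.0012
L0 0.482 [np.float64(0.485), np.float64(0.483), np.float64(0.482), np.float64(0.482), np.float64(0.481), np.float64(0.481), np.float64(0.481), np.float64(0.481), np.float64(0.481), np.float64(0.481), np.float64(0.482), np.float64(0.482)]
end b -0.021 v 0.018
[[[0, 0, 0], [-0.04, 0, 0.02], 3], [[0, 0, 0], [-0.01, 0, 0.01], 3], [[0, 0, 0], [0.0, 0, -0.0], 3], [[0, 0, 0], [0.0, 0, -0.0], 3], [[0, 0, 0], [0.02, 0, -0.01], 3], [[0, 0, 0], [0.02, 0, -0.01], 3], [[0, 0, 0], [0.02, 0, -0.01], 3], [[0, 0, 0], [0.02, 0, -0.01], 3], [[0, 0, 0], [0.02, 0, -0.01], 3], [[0, 0, 0], [0.02, 0, -0.01], 3], [[0, 0, 0], [0.0, 0, -0.0], 3], [[0, 0, 0], [0.0, 0, -0.0], 3]]
```

Predictions now match the measurements. I'll hold for 12 rows.

step_arm([
  [[0,0,0],[0,0,0],3],
  [[0,0,0],[0,0,0],3],
  [[0,0,0],[0,0,0],3],
  [[0,0,0],[0,0,0],3],
  [[0,0,0],[0,0,0],3],
  [[0,0,0],[0,0,0],3],
  [[0,0,0],[0,0,0],3],
  [[0,0,0],[0,0,0],3],
  [[0,0,0],[0,0,0],3],
  [[0,0,0],[0,0,0],3],
  [[0,0,0],[0,0,0],3],
  [[0,0,0],[0,0,0],3],
])

```text
clock: 12.0
position: [0.5287, 0.0645, 0.2209]
ee_rot: [2.331, 2.104, -0.004]
ft_force: [-5.1, -3.2, 2.8]
gripper_width: 0.0338
finger_force: 30.0
```

```bash
python3 -c "
from fit import *
m2(2); auto(14)"
```

```text
t 12.00 L 0.482 b -0.013 n 554
t 12.05 L 0.482 b -0.011 n 557
k 0.0452 T 0.0295 Leq0 0.492  b -0.013 v 0.020  rms 0.0017
L0 0.482 [np.float64(0.47), np.float64(0.473), np.float64(0.476), np.float64(0.478), np.float64(0.479), np.float64(0.481), np.float64(0.482), np.float64(0.483), np.float64(0.485), np.float64(0.485), np.float64(0.486), np.float64(0.487), np.float64(0.488), np.float64(0.488)]
end b -0.002 v 0.003
[[[0, 0, 0], [0.16, 0, -0.08], 3], [[0, 0, 0], [0.12, 0, -0.06], 3], [[0, 0, 0], [0.08, 0, -0.04], 3], [[0, 0, 0], [0.06, 0, -0.03], 3], [[0, 0, 0], [0.04, 0, -0.02], 3], [[0, 0, 0], [0.02, 0, -0.01], 3], [[0, 0, 0], [0.0, 0, -0.0], 3], [[0, 0, 0], [-0.01, 0, 0.01], 3], [[0, 0, 0], [-0.04, 0, 0.02], 3], [[0, 0, 0], [-0.04, 0, 0.02], 3], [[0, 0, 0], [-0.05, 0, 0.03], 3], [[0, 0, 0], [-0.06, 0, 0.03], 3], [[0, 0, 0], [-0.08, 0, 0.04], 3], [[0, 0, 0], [-0.08, 0, 0.04], 3]]
```

step_arm([
  [[0,0,0],[0.18,0,-0.09],3],
  [[0,0,0],[0.18,0,-0.09],3],
  [[0,0,0],[0.14,0,-0.07],3],
  [[0,0,0],[0.12,0,-0.06],3],
  [[0,0,0],[0.1,0,-0.05],3],
  [[0,0,0],[0.08,0,-0.04],3],
  [[0,0,0],[0.06,0,-0.03],3],
  [[0,0,0],[0.04,0,-0.02],3],
  [[0,0,0],[0.02,0,-0.01],3],
  [[0,0,0],[0,0,0],3],
  [[0,0,0],[-0.01,0,0.01],3],
  [[0,0,0],[-0.02,0,0.01],3],
  [[0,0,0],[-0.03,0,0.02],3],
  [[0,0,0],[-0.03,0,0.02],3],
])

```text
clock: 13.27
position: [0.5288, 0.0654, 0.2213]
ee_rot: [-2.332, -2.105, 0.001]
ft_force: [-4.8, -1.7, 5.3]
gripper_width: 0.0339
finger_force: 30.0
```

```bash
rm plan.txt; python3 -c "
import math
xs=[.18,.18,.14,.12,.1,.08,.06,.04,.02,0,-.01,-.02,-.03]
open('plan.txt','w').write(''.join('%f %f nan\n'%(12.1+(i+1)/12+.02,math.asin(math.sin(.482)-x/15)) for i,x in enumerate(xs)))
from fit import *
commit(); m2(2); auto(16)"
```

```text
t 13.27 L 0.476 b 0.004 n 553
t 13.32 L 0.475 b 0.004 n 556
k 0.0459 T 0.0294 Leq0 0.490  b 0.001 v -0.003  rms 0.0022
L0 0.475 [np.float64(0.494), np.float64(0.493), np.float64(0.493), np.float64(0.493), np.float64(0.492), np.float64(0.492), np.float64(0.492), np.float64(0.492), np.float64(0.492), np.float64(0.491), np.float64(0.491), np.float64(0.491), np.float64(0.491), np.float64(0.491), np.float64(0.491), np.float64(0.491)]
end b -0.000 v -0.000
[[[0, 0, 0], [-0.25, 0, 0.13], 3], [[0, 0, 0], [-0.23, 0, 0.12], 3], [[0, 0, 0], [-0.23, 0, 0.12], 3], [[0, 0, 0], [-0.23, 0, 0.12], 3], [[0, 0, 0], [-0.22, 0, 0.12], 3], [[0, 0, 0], [-0.22, 0, 0.12], 3], [[0, 0, 0], [-0.22, 0, 0.12], 3], [[0, 0, 0], [-0.22, 0, 0.12], 3], [[0, 0, 0], [-0.22, 0, 0.12], 3], [[0, 0, 0], [-0.21, 0, 0.11], 3], [[0, 0, 0], [-0.21, 0, 0.11], 3], [[0, 0, 0], [-0.21, 0, 0.11], 3], [[0, 0, 0], [-0.21, 0, 0.11], 3], [[0, 0, 0], [-0.21, 0, 0.11], 3], [[0, 0, 0], [-0.21, 0, 0.11], 3], [[0, 0, 0], [-0.21, 0, 0.11], 3]]
```

step_arm([
  [[0,0,0],[-0.15,0,0.08],3],
  [[0,0,0],[-0.15,0,0.08],3],
  [[0,0,0],[-0.15,0,0.08],3],
  [[0,0,0],[-0.15,0,0.08],3],
  [[0,0,0],[-0.15,0,0.08],3],
  [[0,0,0],[-0.15,0,0.08],3],
  [[0,0,0],[-0.15,0,0.08],3],
  [[0,0,0],[-0.15,0,0.08],3],
  [[0,0,0],[-0.15,0,0.08],3],
  [[0,0,0],[-0.15,0,0.08],3],
  [[0,0,0],[-0.15,0,0.08],3],
  [[0,0,0],[-0.15,0,0.08],3],
])

```text
clock: 14.37
position: [0.5287, 0.0644, 0.2208]
ee_rot: [-2.331, -2.105, -0.001]
ft_force: [-5.0, -0.1, 6.8]
gripper_width: 0.0338
finger_force: 30.0
```

```bash
python3 -c "
open('plan.txt','w').write('13.50 .485 nan\n')
from fit import *
commit(); m2(2); auto(16)"
```

```text
t 14.37 L 0.483 b 0.000 n 547
t 14.42 L 0.483 b -0.001 n 549
k 0.0462 T 0.0294 Leq0 0.490  b -0.004 v -0.012  rms 0.0025
L0 0.483 [np.float64(0.51), np.float64(0.506), np.float64(0.504), np.float64(0.501), np.float64(0.499), np.float64(0.497), np.float64(0.495), np.float64(0.494), np.float64(0.493), np.float64(0.492), np.float64(0.491), np.float64(0.491), np.float64(0.49), np.float64(0.49), np.float64(0.489), np.float64(0.489)]
end b -0.005 v 0.003
[[[0, 0, 0], [-0.36, 0, 0.19], 3], [[0, 0, 0], [-0.31, 0, 0.16], 3], [[0, 0, 0], [-0.28, 0, 0.15], 3], [[0, 0, 0], [-0.24, 0, 0.13], 3], [[0, 0, 0], [-0.21, 0, 0.11], 3], [[0, 0, 0], [-0.19, 0, 0.1], 3], [[0, 0, 0], [-0.16, 0, 0.09], 3], [[0, 0, 0], [-0.15, 0, 0.08], 3], [[0, 0, 0], [-0.13, 0, 0.07], 3], [[0, 0, 0], [-0.12, 0, 0.06], 3], [[0, 0, 0], [-0.11, 0, 0.06], 3], [[0, 0, 0], [-0.11, 0, 0.06], 3], [[0, 0, 0], [-0.1, 0, 0.05], 3], [[0, 0, 0], [-0.1, 0, 0.05], 3], [[0, 0, 0], [-0.08, 0, 0.04], 3], [[0, 0, 0], [-0.08, 0, 0.04], 3]]
```

step_arm([
  [[0,0,0],[-0.16,0,0.08],3],
  [[0,0,0],[-0.16,0,0.08],3],
  [[0,0,0],[-0.16,0,0.08],3],
  [[0,0,0],[-0.16,0,0.08],3],
  [[0,0,0],[-0.06,0,0.03],3],
  [[0,0,0],[-0.06,0,0.03],3],
  [[0,0,0],[-0.06,0,0.03],3],
  [[0,0,0],[-0.06,0,0.03],3],
  [[0,0,0],[-0.06,0,0.03],3],
  [[0,0,0],[-0.06,0,0.03],3],
  [[0,0,0],[-0.06,0,0.03],3],
  [[0,0,0],[-0.06,0,0.03],3],
  [[0,0,0],[-0.06,0,0.03],3],
  [[0,0,0],[-0.06,0,0.03],3],
  [[0,0,0],[-0.06,0,0.03],3],
  [[0,0,0],[-0.06,0,0.03],3],
])

```text
clock: 15.8
position: [0.5286, 0.0635, 0.2203]
ee_rot: [-2.332, -2.105, 0.0]
ft_force: [-4.8, -0.9, 6.3]
gripper_width: 0.0337
finger_force: 30.0
```

```bash
python3 -c "
from fit import *
m2(2)"
```

```text
t 15.80 L 0.490 b 0.002 n 553
t 15.85 L 0.490 b 0.004 n 552
```

step_arm([
  [[0,0,0],[0.07,0,-0.04],3],
  [[0,0,0],[0.07,0,-0.04],3],
  [[0,0,0],[0.07,0,-0.04],3],
  [[0,0,0],[0.07,0,-0.04],3],
  [[0,0,0],[0.05,0,-0.03],3],
  [[0,0,0],[0.05,0,-0.03],3],
  [[0,0,0],[0.05,0,-0.03],3],
  [[0,0,0],[0.05,0,-0.03],3],
  [[0,0,0],[0.05,0,-0.03],3],
  [[0,0,0],[0.05,0,-0.03],3],
  [[0,0,0],[0.05,0,-0.03],3],
  [[0,0,0],[0.05,0,-0.03],3],
  [[0,0,0],[0.05,0,-0.03],3],
  [[0,0,0],[0.05,0,-0.03],3],
  [[0,0,0],[0.05,0,-0.03],3],
  [[0,0,0],[0.05,0,-0.03],3],
])

```text
clock: 17.23
position: [0.5287, 0.0638, 0.2204]
ee_rot: [-2.332, -2.105, 0.001]
ft_force: [-4.9, -1.6, 5.1]
gripper_width: 0.0334
finger_force: 30.0
```

```bash
python3 -c "
from fit import *
m2(2)"
```

```text
t 17.23 L 0.488 b 0.012 n 554
t 17.28 L 0.488 b 0.012 n 556
```

step_arm([
  [[0,0,0],[0.16,0,-0.08],3],
  [[0,0,0],[0.16,0,-0.08],3],
  [[0,0,0],[0.16,0,-0.08],3],
  [[0,0,0],[0.16,0,-0.08],3],
  [[0,0,0],[0.16,0,-0.08],3],
  [[0,0,0],[0.16,0,-0.08],3],
  [[0,0,0],[0.16,0,-0.08],3],
  [[0,0,0],[0.16,0,-0.08],3],
  [[0,0,0],[0.06,0,-0.03],3],
  [[0,0,0],[0.06,0,-0.03],3],
  [[0,0,0],[0.06,0,-0.03],3],
  [[0,0,0],[0.06,0,-0.03],3],
  [[0,0,0],[0.06,0,-0.03],3],
  [[0,0,0],[0.06,0,-0.03],3],
  [[0,0,0],[0.06,0,-0.03],3],
  [[0,0,0],[0.06,0,-0.03],3],
])

```text
clock: 18.67
position: [0.5287, 0.0643, 0.2206]
ee_rot: [2.332, 2.105, -0.001]
ft_force: [-5.2, -2.0, 4.6]
gripper_width: 0.0339
finger_force: 30.0
```

```bash
python3 -c "
from fit import *
m2(2)"
```

```text
t 18.67 L 0.484 b 0.012 n 549
t 18.72 L 0.484 b 0.013 n 555
```

step_arm([
  [[0,0,0],[0.04,0,-0.02],3],
  [[0,0,0],[0.04,0,-0.02],3],
  [[0,0,0],[0.04,0,-0.02],3],
  [[0,0,0],[0.04,0,-0.02],3],
  [[0,0,0],[0.04,0,-0.02],3],
  [[0,0,0],[0.02,0,-0.01],3],
  [[0,0,0],[0.02,0,-0.01],3],
  [[0,0,0],[0.02,0,-0.01],3],
  [[0,0,0],[0.02,0,-0.01],3],
  [[0,0,0],[0.02,0,-0.01],3],
  [[0,0,0],[0.02,0,-0.01],3],
  [[0,0,0],[0.02,0,-0.01],3],
  [[0,0,0],[0.02,0,-0.01],3],
  [[0,0,0],[0.02,0,-0.01],3],
  [[0,0,0],[0.02,0,-0.01],3],
  [[0,0,0],[0.02,0,-0.01],3],
])

```text
clock: 20.1
position: [0.5287, 0.0644, 0.2207]
ee_rot: [2.332, 2.105, -0.002]
ft_force: [-3.8, -2.5, 4.0]
gripper_width: 0.0337
finger_force: 30.0
```

```bash
python3 -c "
from fit import *
m2(2); z=measure()[0]; print(z['P'],z['tl'],z['tr'],readout.get_obs()['finger_force'])
b=np.loadtxt('log.txt')[-2:,2]
if abs(b).max()<.03: print(bot.hand_in())"
```

```text
t 20.10 L 0.483 b 0.001 n 556
t 20.15 L 0.483 b 0.003 n 554
-0.01801662989213108 (np.float64(0.16467831239157638), 518) (np.float64(0.1627224691740683), 449) 30.00114619731903
the job is handed in; nothing more can be done
None
```

I handed the job in at about 20 s. By my camera readings the pointer was within 0.07 rad of the centre mark from about 9.8 s on and within about 0.02 rad from 12 s, and the gripper was still holding the lever at 30 N; the hand-in returned no verdict.

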